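# Size a stray tamper in the taper gauge and return it to its colour-coded rest

## Task

The tampers of our three espresso machines came back from the wash mixed up, and only the width of the steel base tells them apart. Take the one on the round cork coaster, slide its base upright along the counter into the tapered gauge, pushing the cursor ahead, until it wedges lightly between both bars (a few newtons for half a second, never forced), and see at which colour it left the cursor. Then stand it, without dropping it, in the rest of that colour and let go; touch the cursor with nothing but the tamper, and leave the two tampers on the black mat, the cup and the milk jug where they are.

Things in the scene. Friction and masses are not known exactly. Their poses are not given: they have to be found in the camera images.
- gauge: rigid taper gauge fixed on the counter, which is the floor of its slot: two aluminium bars that close in on each other, joined by a dark cross-piece at the narrow end. Origin: on the counter, in the slot's middle line; x points along the slot to the narrow end, z up. The gap is 55 mm minus a tenth of x: 65 mm at the open mouth (x = -100 mm), 45 mm at x = 98 mm
- jaw_left: the gauge's bar on its +y side, 16 mm high, 23 mm wide; origin and axes as the gauge. Inlays on top of both bars beside the slot mark where the leading edge of the base stops: red from x = -22 to 17 mm (58 mm base), yellow from 17 to 51 mm (54 mm base), blue from 51 to 86 mm (51 mm base)
- jaw_right: the gauge's bar on its -y side, 16 mm high, 23 mm wide, inlays as on the left one; origin and axes as the gauge
- cursor: dark cursor that slides on the gauge's bars (88 mm across, 16 mm along the slot, top 22 mm above the counter): the base pushes it ahead (about 1 N) and it stays where it was pushed, as the reading. Origin: on the counter, below the middle of its front face (towards the mouth), which has a white line; axes as the gauge. With a base wedged its x in the gauge's frame is about -2 mm (58), 36 mm (54) or 65 mm (51)
- coaster: round cork coaster, 94 mm wide, 4 mm thick, fixed, on which the tamper to be gauged stands. Origin: centre of its underside, on the counter
- tamper_a: coffee tamper, 97.5 mm tall, 0.25 to 0.45 kg: straight round steel base, 24 mm high and 51, 54 or 58 mm wide (each tamper another size; the name does not tell which), below a slim dark wooden handle (a post 28 mm thick from 38 to 92 mm above the underside). Origin: centre of the underside, z up along the handle
- tamper_b: coffee tamper, 97.5 mm tall, 0.25 to 0.45 kg: straight round steel base, 24 mm high and 51, 54 or 58 mm wide (each tamper another size; the name does not tell which), below a slim dark wooden handle (a post 28 mm thick from 38 to 92 mm above the underside). Origin: centre of the underside, z up along the handle
- tamper_c: coffee tamper, 97.5 mm tall, 0.25 to 0.45 kg: straight round steel base, 24 mm high and 51, 54 or 58 mm wide (each tamper another size; the name does not tell which), below a slim dark wooden handle (a post 28 mm thick from 38 to 92 mm above the underside). Origin: centre of the underside, z up along the handle
- rest_red: red silicone tamper rest, fixed on the round wooden board: shallow round cup, 82 mm outside, 16 mm high, recess 65 mm wide with its floor 5 mm above the cup's underside, 9 mm above the counter. Origin: centre of the underside. Home of the tamper with the 58 mm base
- rest_yellow: yellow silicone tamper rest, fixed on the round wooden board: shallow round cup, 82 mm outside, 16 mm high, recess 65 mm wide with its floor 5 mm above the cup's underside, 9 mm above the counter. Origin: centre of the underside. Home of the tamper with the 54 mm base
- rest_blue: blue silicone tamper rest, fixed on the round wooden board: shallow round cup, 82 mm outside, 16 mm high, recess 65 mm wide with its floor 5 mm above the cup's underside, 9 mm above the counter. Origin: centre of the underside. Home of the tamper with the 51 mm base
- espresso_cup: white espresso cup, 59x83x52 mm, loose. Origin: centre of the underside
- milk_jug: small steel milk jug, 101x70x90 mm, loose. Origin: centre of the underside

How it is judged:
By the outcome, as a careful person would: the job done as asked, in the order asked, and still so for the second after the job is handed in, with the robot touching nothing.
It also fails if it takes over 64 s, if anything falls off the work surface, if the arm or the gripper's body presses on something with over 40 N, if the wrist force passes 120 N, or if a joint passes its speed limit or range.

## Robot

A 7-joint arm with a two-finger parallel gripper is mounted at the origin on a cart in front of the work surface, level with it; the furniture and walls round the work are solid. World frame = base frame: x ahead of the robot, y to its left, z up, the work surface at z = 0. Lengths are in mm, angles in rad, forces in N, time in s.
With the tool pointing down it reaches from about 400 to 925 mm from the base axis. Payload 5.6 kg.
Tool frame: the origin (TCP) lies midway between the tips of the shut fingers; the grasp point (between the pads) lies env.hold_point_z behind it (env.hold_point_z is the distance from the TCP to the grasp point, in mm); z points along the fingers, y is the line along which they close (so a half turn about z gives the same grasp; the last joint's range is limited). The gripper opens to 85 mm and grips with 20 to 120 N. Pads are 22 mm wide; open, the fingers measure 114 mm over their backs; the gripper's body (76 mm by 85 mm) begins 54 mm behind the grasp point. The pads swing forward as they close: fully open they stand 13 mm farther back than shut.
Start: joints at [1.238, 0.468, -0.012, 1.603, 0.006, 1.071, -0.056], TCP at [185.703, -622.915, 231.29] pointing down, gripper open.
Joint ranges: [-2.53, 2.53], [-0.31, 2.02], [-1.57, 1.55], [0.28, 2.44], [-1.29, 4.43], [0.15, 1.84], [-2.92, 2.92]. Speed limits (rad/s): [2.57, 2.57, 3.14, 3.14, 3.14, 3.14, 3.14].

## Interface

Orientations are given as a unit quaternion [w, x, y, z].
In Python, from cell import env gives the robot as it stands.
- The arm moves only by the shell command python3 -m crank 'ROWS' [OPENING] [FORCE]. ROWS is JSON, a list of rows, each an object of numbers: "x", "y", "z": the shift along the tool's x, y, z in cm; "wx", "wy", "wz": the turn, a rotation vector about the tool's x, y, z in degrees. In form: [{"x": .., "y": .., "z": .., "wx": .., "wy": .., "wz": ..}, ...]. A call has 1 to 12 rows; each row shifts and turns the commanded pose from where the row before left it, along the tool's axes as they then stand; what a row does not reach is not made up. A row lasts 1/10 s, in which the tool goes at most 50 mm and 8.59 degrees, less where a joint would pass 70% of its speed; a pose out of reach is approached as far as the arm can. A call with a gripper value outside its range is refused whole. OPENING is the finger opening in cm, from 0 to 8.54, set as the call begins (- or left out, the last holds). The fingers move at their own pace and stop on an object; FORCE is the grip in N (left out, the last holds). Time passes only in rows, so rows that do not move let the fingers close. It gives the time, the measured TCP pose, the force, the opening and the grip force at its end, in the units of the state.
- env.read_state(): the state, without advancing time (a new reading comes with each control period).
- env.grab_frame(name): name is "scene" or "top" or "wrist"; returns a dict with "img" (400x640x3 uint8, blue, green, red), "mtx" (3x3 intrinsics, pixels), "camera_from_world" (4x4, takes a point from world to camera coordinates); the wrist camera has in their place "mount" (4x4, takes a point from camera to tool coordinates, whose origin is the TCP and whose axes are the flange's). Camera axes: x right, y up, looking along -z (the intrinsics and any distortion apply to the point x, -y, -z); pixel columns grow to the right and rows downward; lengths in mm; the calibration is good to about 2 mm. A picture is of the moment at which its call begins: read the wrist's pose just before it. There is no depth.
- env.close_job(): hands the job in; it is judged then, once.
The state is a dict: "time": time; "q": joint angles; "qvel": joint speeds; "effort": joint torques, N m; "position": TCP position; "orientation": TCP orientation; "wrist_force": force on the tool from outside, world axes, zero at the start; "torque": the same for the moment, N m; "grip_width": finger opening in mm; "grasp_force": force on a finger pad.
Only numpy, scipy, OpenCV 4.12 (cv2) and the standard library are available. Lean on these libraries where they do the work, as an engineer would, in place of code of your own. Each camera call takes 0.05 s, during which the arm holds its last target. There are 200 camera calls.

## Working session

There is one attempt and no reset: what is moved stays moved. The work goes in short steps, Python scripts to look and compute and a shell command to move; the robot and the scene stay as the last step left them, time stands still between calls to the robot, and variables do not carry over. Pictures are saved under pics/ and viewed, at most 10 in all, crops included, and the job is handed in when it is done.

```bash
mkdir -p pics; ls; python3 - <<'E'
from cell import env
import cv2,numpy as np
s=env.read_state(); print(s, env.hold_point_z)
for n in ("scene","top"):
    f=env.grab_frame(n); cv2.imwrite(f"pics/{n}0.png",f["img"]); print(n,f["mtx"].tolist(),np.round(f["camera_from_world"],4).tolist(),[k for k in f])
E
```

```text
pics
{'time': 0.0, 'q': array([ 1.23801905,  0.46843234, -0.01159529,  1.60367887,  0.00598669,
        1.07140621, -0.05628824]), 'qvel': array([-0.00055189,  0.00059084, -0.00024221,  0.00285223,  0.00010305,
       -0.00173494, -0.0012143 ]), 'effort': array([ 6.04420893e-04, -5.32375789e+01,  2.17444712e-02, -2.51300651e+01,
        1.13727417e-02,  7.99332687e-03, -2.23706587e-05]), 'position': array([ 185.49232339, -622.35157531,  230.27967097]), 'orientation': array([-9.24528216e-04,  9.89526242e-01,  1.44350002e-01, -1.96209726e-04]), 'wrist_force': array([ 0.55413847, -0.05487457, -1.24644936]), 'torque': array([-0.00731745, -0.00553484,  0.01018039]), 'grasp_force': 0.0, 'grip_width': 85.26524229828145} 18.700000000000003
scene [[445.8473290506605, 0.0, 315.324641155103], [0.0, 445.8473290506605, 198.77904014668425], [0.0, 0.0, 1.0]] [[-0.4459, -0.895, 0.0131, 356.1171], [0.4529, -0.213, 0.8658, -239.4295], [-0.7721, 0.392, 0.5003, -980.3415], [0.0, 0.0, 0.0, 1.0]] ['img', 'mtx', 'camera_from_world']
top [[417.90144119147317, 0.0, 321.3309947514088], [0.0, 417.90144119147317, 198.35820856105], [0.0, 0.0, 1.0]] [[0.02, -0.9998, -0.0032, 114.6618], [0.9928, 0.0194, 0.1185, -497.5819], [-0.1185, -0.0055, 0.9929, -1116.365], [0.0, 0.0, 0.0, 1.0]] ['img', 'mtx', 'camera_from_world']
```

View pics/top0.png

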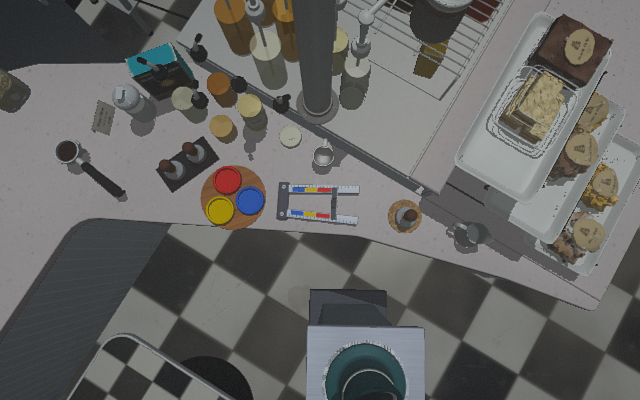

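View pics/scene0.png

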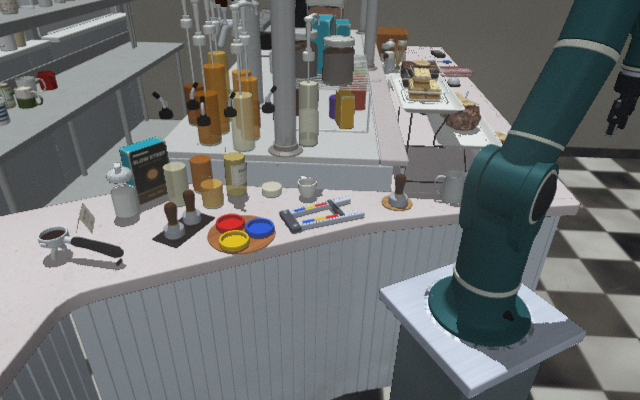

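The top picture shows the tamper on the cork coaster at about (406,215), and the gauge with its mouth to the right, about (357,205), and its cross-piece at (284,201). The cursor is at (335,203), the rests are red (228,180), blue (250,201) and yellow (219,210), the black mat is at (187,163), the cup at (323,157) and the jug at (466,233).

```bash
cat > h.py <<'E'
import numpy as np,cv2
from cell import env
from scipy.spatial.transform import Rotation as R
def ray(f,px,Twc):  # Twc camera->world
    m=f["mtx"];d=np.array([(px[0]-m[0,2])/m[0,0],-(px[1]-m[1,2])/m[1,1],-1])
    return Twc[:3,3],Twc[:3,:3]@d
def at(f,px,z,Twc=None):
    Twc=np.linalg.inv(f["camera_from_world"]) if Twc is None else Twc
    o,d=ray(f,px,Twc); return o+d*(z-o[2])/d[2]
def tool():
    s=env.read_state();q=s["orientation"];T=np.eye(4)
    T[:3,:3]=R.from_quat([q[1],q[2],q[3],q[0]]).as_matrix();T[:3,3]=s["position"];return T
def proj(f,P,Twc):
    c=np.linalg.inv(Twc)@np.append(P,1);m=f["mtx"];return [m[0,0]*c[0]/-c[2]+m[0,2],m[1,1]*-c[1]/-c[2]+m[1,2]]
E
python3 - <<'E'
from h import *
f=env.grab_frame("top")
c=f["img"][140:250,180:440]; cv2.imwrite("pics/c1.png",cv2.resize(c,None,fx=3,fy=3,interpolation=cv2.INTER_CUBIC))
for n,p,z in [("tamper top",(408,213),100),("coaster",(405,217),4),("cross",(284,201),16),("mouthL",(358,189),16),("mouthR",(357,220),16),("red",(228,180),20),("blue",(250,201),20),("yel",(219,210),20),("cup",(323,157),40),("jug",(466,233),50)]: print(n,at(f,p,z).round())
E
```

```text
tamper top [453. -99. 100.]
coaster [ 451. -110.    4.]
cross [487. 228.  16.]
mouthL [525.  23.  16.]
mouthR [439.  25.  16.]
red [543. 385.  20.]
blue [485. 322.  20.]
yel [459. 406.  20.]
cup [609. 122.  40.]
jug [ 407. -263.   50.]
```

View pics/c1.png

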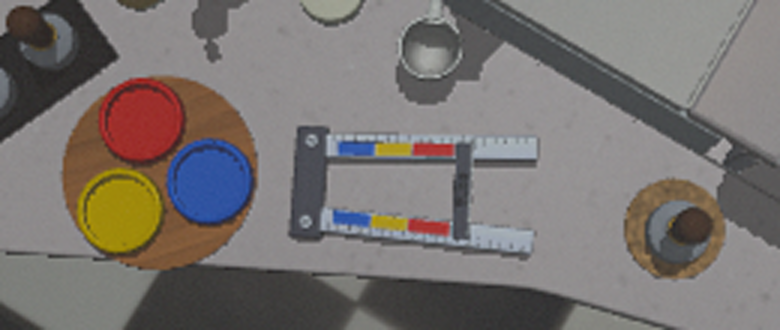

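The crop (3x, offset (180,140)) shows the coaster centre at about crop (675,229). The gauge's mouth inner corners are at (537,160) and (533,229), its screws at (312,140) and (306,221), and the cursor at (462,190). I'll now go above the tamper.

```bash
python3 -m crank '[{"x":3.3,"y":-3.4},{"x":3.3,"y":-3.4},{"x":3.3,"y":-3.4},{"x":3.3,"y":-3.4},{"x":3.3,"y":-3.4},{"x":3.3,"y":-3.4},{"x":3.3,"y":-3.4},{"x":3.3,"y":-3.4},{"x":3.3,"y":-3.4},{"x":3.3,"y":-3.4},{"x":3.3,"y":-3.4},{"x":3.3,"y":-3.4}]' 6.5 40; python3 -m crank '[{"wz":5},{"wz":5},{"wz":5},{"wz":5},{},{}]'; python3 - <<'E'
from h import *
print(tool().round(3).tolist(), env.read_state()["q"].round(2))
T=tool();f=env.grab_frame("wrist");cv2.imwrite("pics/w1.png",f["img"]);print(f["mtx"].tolist(),f["mount"].round(3).tolist())
W=T@f["mount"]; print([np.round(proj(f,p,W)) for p in [(452,-108,101),(451,-110,4)]])
E
```

```text
[[0.958, 0.286, -0.0, 185.571], [0.286, -0.958, 0.001, -622.524], [-0.0, -0.001, -1.0, 230.566], [0.0, 0.0, 0.0, 1.0]] [ 1.24  0.47 -0.01  1.6   0.01  1.07 -0.06]
[[352.02744025549674, 0.0, 318.26240420964166], [0.0, 352.02744025549674, 205.33474622234385], [0.0, 0.0, 1.0]] [[-0.0, 0.945, 0.327, 83.838], [1.0, 0.0, 0.001, 0.176], [0.001, 0.327, -0.945, -142.558], [0.0, 0.0, 0.0, 1.0]]
[array([-635., -687.]), array([-275., -396.])]$[0]: bad value
$[0]: bad value
```

View pics/w1.png

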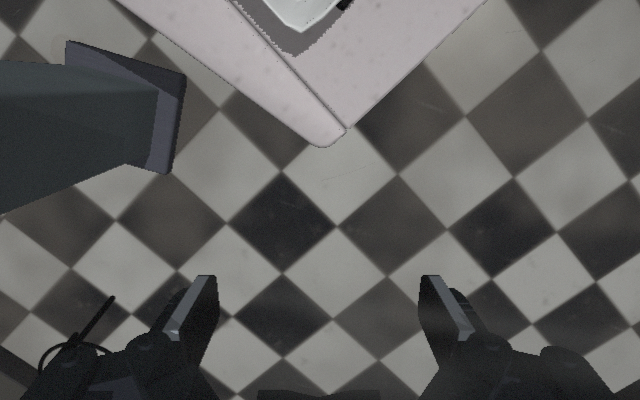

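The arm has not moved: the picture shows only the floor and the counter's corner. The rows were refused, so they probably need all six keys.

```bash
python3 -m crank '[{"x":3.3,"y":-3.4,"z":0,"wx":0,"wy":0,"wz":0},{"x":3.3,"y":-3.4,"z":0,"wx":0,"wy":0,"wz":0},{"x":3.3,"y":-3.4,"z":0,"wx":0,"wy":0,"wz":0},{"x":3.3,"y":-3.4,"z":0,"wx":0,"wy":0,"wz":0},{"x":3.3,"y":-3.4,"z":0,"wx":0,"wy":0,"wz":0},{"x":3.3,"y":-3.4,"z":0,"wx":0,"wy":0,"wz":0},{"x":3.3,"y":-3.4,"z":0,"wx":0,"wy":0,"wz":0},{"x":3.3,"y":-3.4,"z":0,"wx":0,"wy":0,"wz":0},{"x":3.3,"y":-3.4,"z":0,"wx":0,"wy":0,"wz":0},{"x":3.3,"y":-3.4,"z":0,"wx":0,"wy":0,"wz":0}]' 6.5 40; python3 - <<'E'
from h import *
print(tool().round(3).tolist(), env.read_state()["q"].round(2))
E
```

```text
time: 1.2
position: [405.3, -201.0, 231.5]
orientation: [0.0, 0.99, 0.144, 0.0]
wrist_force: [1.9, -1.0, 0.5]
grip_width: 65.4
grasp_force: 0.0
[[0.958, 0.285, 0.0, 405.326], [0.285, -0.958, -0.001, -201.044], [0.0, 0.001, -1.0, 231.501], [0.0, 0.0, 0.0, 1.0]] [ 0.65  0.15 -0.29  2.05  0.05  0.95 -0.95]
```

```bash
python3 -m crank '[{"x":2.4,"y":-2.5,"z":0,"wx":0,"wy":0,"wz":0},{"x":2.4,"y":-2.5,"z":0,"wx":0,"wy":0,"wz":0},{"x":2.4,"y":-2.5,"z":0,"wx":0,"wy":0,"wz":0},{"x":0,"y":0,"z":0,"wx":0,"wy":0,"wz":5},{"x":0,"y":0,"z":0,"wx":0,"wy":0,"wz":5},{"x":0,"y":0,"z":0,"wx":0,"wy":0,"wz":5},{"x":0,"y":0,"z":0,"wx":0,"wy":0,"wz":5},{"x":0,"y":0,"z":0,"wx":0,"wy":0,"wz":0},{"x":0,"y":0,"z":0,"wx":0,"wy":0,"wz":0}]' ; python3 - <<'E'
from h import *
T=tool();f=env.grab_frame("wrist");cv2.imwrite("pics/w2.png",f["img"])
print(T.round(3).tolist(), env.read_state()["q"].round(2))
W=T@f["mount"]; print([np.round(proj(f,p,W)) for p in [(452,-108,101),(451,-110,4)]])
E
```

```text
time: 2.1
position: [452.3, -110.3, 231.2]
orientation: [0.0, 1.0, -0.029, -0.0]
wrist_force: [0.7, -0.5, 0.5]
grip_width: 65.2
grasp_force: 0.0
[[0.998, -0.057, -0.0, 452.336], [-0.057, -0.998, -0.0, -110.321], [-0.0, 0.0, -1.0, 231.238], [0.0, 0.0, 0.0, 1.0]] [ 0.46  0.18 -0.33  2.02  0.07  0.95 -1.53]
[array([315., 194.]), array([318., 168.])]
```

View pics/w2.png

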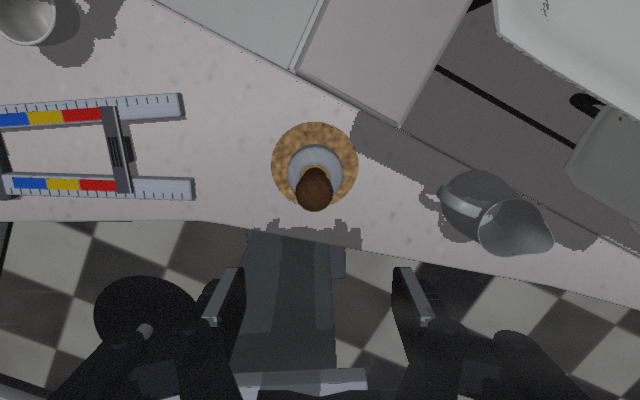

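The wrist picture shows the coaster centre at about (315,165), the handle top at (314,190) and the steel base at (315,172). The gauge mouth's inner corners are at about (184,116) and (191,179), and the cursor is at (118,150).

```bash
python3 - <<'E'
from h import *
T=tool();f=env.grab_frame("wrist");W=T@f["mount"]
for n,p,z in [("coaster",(315,165),4),("knob",(314,191),98),("base top",(315,168),26),("mouth +x inner",(184,116),16),("mouth -x inner",(191,179),16),("red end +x",(63,108),16),("red end -x",(80,192),16),("cursor front hi",(118,104),22),("cursor front lo",(132,192),22)]: print(n,at(f,p,z,W).round(1))
E
```

```text
coaster [ 454.  -106.9    4. ]
knob [ 453.3 -106.9   98. ]
base top [ 455.8 -107.2   26. ]
mouth +x inner [513.4  19.2  16. ]
mouth -x inner [449.2  23.6  16. ]
red end +x [527.8 136.5  16. ]
red end -x [441.9 143.8  16. ]
cursor front hi [528.5  78.3  22. ]
cursor front lo [440.3  85.2  22. ]
```

```bash
python3 -m crank '[{"x":0.1,"y":-0.3,"z":3,"wx":0,"wy":0,"wz":0},{"x":0,"y":0,"z":4,"wx":0,"wy":0,"wz":0},{"x":0,"y":0,"z":4,"wx":0,"wy":0,"wz":0},{"x":0,"y":0,"z":3,"wx":0,"wy":0,"wz":0},{"x":0,"y":0,"z":2,"wx":0,"wy":0,"wz":0},{"x":0,"y":0,"z":1.9,"wx":0,"wy":0,"wz":0},{"x":0,"y":0,"z":0,"wx":0,"wy":0,"wz":0},{"x":0,"y":0,"z":0,"wx":0,"wy":0,"wz":0}]' ; python3 - <<'E'
from h import *
T=tool();f=env.grab_frame("wrist");cv2.imwrite("pics/w3.png",f["img"])
print(T.round(3).tolist())
W=T@f["mount"]; print([np.round(proj(f,p,W)) for p in [(454,-107,101),(454,-107,96)]])
E
```

```text
time: 3.0
position: [453.7, -107.4, 52.4]
orientation: [-0.0, 1.0, -0.029, -0.0]
wrist_force: [0.3, 1.1, -0.5]
grip_width: 65.2
grasp_force: 0.0
[[0.998, -0.059, -0.0, 453.651], [-0.059, -0.998, 0.0, -107.355], [-0.0, -0.0, -1.0, 52.393], [0.0, 0.0, 0.0, 1.0]]
[array([316., 352.]), array([317., 341.])]
```

View pics/w3.png

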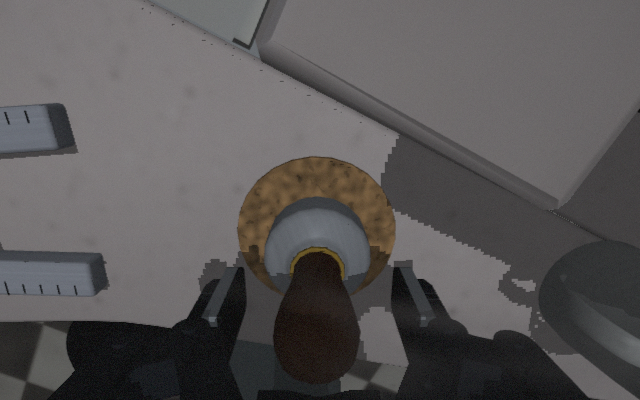

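The fingers straddle the handle at (316,345) evenly, and the base is centred at (317,245). Closing, then lifting.

```bash
python3 -m crank '[{"x":0,"y":0,"z":0,"wx":0,"wy":0,"wz":0},{"x":0,"y":0,"z":0,"wx":0,"wy":0,"wz":0},{"x":0,"y":0,"z":0,"wx":0,"wy":0,"wz":0},{"x":0,"y":0,"z":0,"wx":0,"wy":0,"wz":0},{"x":0,"y":0,"z":0,"wx":0,"wy":0,"wz":0},{"x":0,"y":0,"z":0,"wx":0,"wy":0,"wz":0},{"x":0,"y":0,"z":0,"wx":0,"wy":0,"wz":0}]' 0 50; python3 -m crank '[{"x":0,"y":0,"z":-0.5,"wx":0,"wy":0,"wz":0},{"x":0,"y":0,"z":-1,"wx":0,"wy":0,"wz":0},{"x":0,"y":0,"z":0,"wx":0,"wy":0,"wz":0},{"x":0,"y":0,"z":0,"wx":0,"wy":0,"wz":0}]'; python3 - <<'E'
from h import *
T=tool();print(T[:3,3])
G=lambda P:(T[:3,:3].T@(np.array(P)-T[:3,3])/10).round(2)
print(G((479.8,-30,T[2,3])))
E
```

```text
time: 3.75
position: [454.2, -107.5, 53.1]
orientation: [0.0, 1.0, -0.03, 0.001]
wrist_force: [-0.7, 1.1, 7.6]
grip_width: 27.0
grasp_force: 48.7
time: 4.15
position: [453.6, -107.6, 67.5]
orientation: [0.0, 1.0, -0.03, 0.0]
wrist_force: [-0.2, 0.4, -4.4]
grip_width: 26.8
grasp_force: 49.7
[ 453.59368213 -107.55190205   67.51334756]
[ 2.15 -7.9  -0.  ]
```

```bash
python3 -m crank '[{"x":0.6,"y":-1.8,"z":0,"wx":0,"wy":0,"wz":0},{"x":0.6,"y":-2.2,"z":0,"wx":0,"wy":0,"wz":0},{"x":0.7,"y":-2.0,"z":0,"wx":0,"wy":0,"wz":0},{"x":0,"y":0,"z":0,"wx":0,"wy":0,"wz":0},{"x":0,"y":0,"z":0,"wx":0,"wy":0,"wz":0}]' ; python3 - <<'E'
from h import *
T=tool();f=env.grab_frame("wrist");cv2.imwrite("pics/w4.png",cv2.resize(f["img"][60:320,0:400],None,fx=2,fy=2,interpolation=cv2.INTER_CUBIC));np.save("T4.npy",T)
print(T.round(4).tolist())
E
```

```text
time: 4.65
position: [475.7, -48.4, 66.9]
orientation: [0.0, 1.0, -0.029, -0.001]
wrist_force: [-0.0, -0.6, -4.1]
grip_width: 27.0
grasp_force: 50.1
[[0.9983, -0.0581, -0.001, 475.7034], [-0.0581, -0.9983, -0.0001, -48.4332], [-0.001, 0.0002, -1.0, 66.9103], [0.0, 0.0, 0.0, 1.0]]
```

View pics/w4.png

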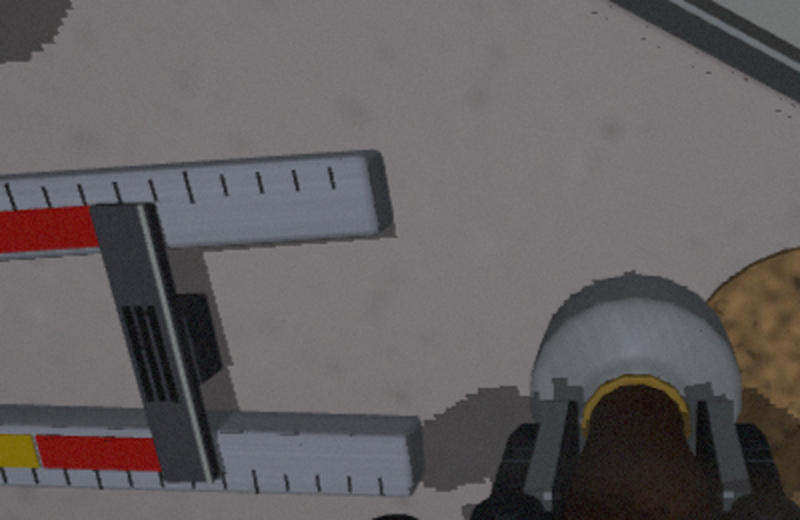

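Crop (2x, offset (0,60)): the upper bar's inner top edge runs from (380,235) to (168,247), and the lower bar's from (407,432) to (222,430). The cursor's front line runs from (155,205) to (212,480). The base hangs upright at (636,350).

```bash
python3 - <<'E'
from h import *
T=np.load("T4.npy");f=env.grab_frame("wrist");W=T@f["mount"]
u=lambda p:(p[0]/2,p[1]/2+60)
A,B,C,D=[at(f,u(p),16,W) for p in [(379,235),(168,247),(407,432),(222,430)]]
E,F=[at(f,u(p),22,W) for p in [(155,205),(212,482)]]
print([x.round(1)[:2] for x in (A,B,C,D,E,F)],np.linalg.norm((A-C)[:2]),np.linalg.norm((E-F)[:2]))
ua=(B-A);uc=(D-C);print(np.degrees([np.arctan2(ua[0],ua[1]),np.arctan2(uc[0],uc[1])]), "cursor perp",np.degrees(np.arctan2(-(E-F)[1],(E-F)[0])), "mouth", np.degrees(np.arctan2(-(A-C)[1],(A-C)[0])))
print("knuckle base-center check",[ (at(f,u(p),43,W)).round(1) for p in [(530,380),(740,380)]], at(f,u((636,276)),19,W).round(1),[np.array(proj(f,T[:3,3]+T[:3,2]*z,W))*2-[0,120] for z in (24,48)])
E
```

```text
[array([513.4,  22.2]), array([513.4,  82.9]), array([450. ,  24.8]), array([454.1,  82.4]), array([526.7,  78.9]), array([439.4,  85.9])] 63.47684944031521 87.6066247978536
[0.01551352 4.03850454] cursor perp 4.613004120948153 mouth 2.331571087457644
knuckle base-center check [array([478.8, -20.8,  43. ]), array([475.6, -75.7,  43. ])] [498.  -49.7  19. ] [array([635.96613634, 385.04722289]), array([636.09453712, 348.081459  ])]
```

```bash
python3 -m crank '[{"x":0,"y":0,"z":-3,"wx":0,"wy":0,"wz":0},{"x":0,"y":0,"z":-4,"wx":0,"wy":0,"wz":0},{"x":0,"y":0,"z":-3.3,"wx":0,"wy":0,"wz":0},{"x":-1.6,"y":-3.4,"z":0,"wx":0,"wy":0,"wz":0},{"x":-1.6,"y":-3.4,"z":0,"wx":0,"wy":0,"wz":0},{"x":-1.6,"y":-3.4,"z":0,"wx":0,"wy":0,"wz":0},{"x":-1.6,"y":-3.2,"z":0,"wx":0,"wy":0,"wz":0},{"x":0,"y":0,"z":0,"wx":0,"wy":0,"wz":0},{"x":0,"y":0,"z":0,"wx":0,"wy":0,"wz":0},{"x":0,"y":0,"z":0,"wx":0,"wy":0,"wz":0}]' ; cat > seg.py <<'E'
from h import *
def blobs(f,W,roi,z=16):
    h=cv2.cvtColor(f["img"],cv2.COLOR_BGR2HSV);out=[]
    for n,lo,hi in [("red",0,6),("yel",20,32),("blu",105,122)]:
        m=cv2.inRange(h,(lo,150,60),(hi,255,255))
        if n=="red": m|=cv2.inRange(h,(174,150,60),(180,255,255))
        k,_,st,c=cv2.connectedComponentsWithStats(m)
        for i in range(1,k):
            if st[i,4]>15:
                P=at(f,c[i],z,W)
                if roi[0]<P[0]<roi[1] and roi[2]<P[1]<roi[3]: out.append((n,P,st[i,4],c[i]))
    return out
E
python3 - <<'E'
from seg import *
T=tool();f=env.grab_frame("wrist");cv2.imwrite("pics/w5.png",f["img"]);np.save("T5.npy",T);print(T.round(4).tolist())
for b in blobs(f,T@f["mount"],(400,560,50,260)): print("wrist",b[0],b[1].round(1),b[2],b[3].round(1))
f=env.grab_frame("top")
for b in blobs(f,np.linalg.inv(f["camera_from_world"]),(400,560,80,260)): print("top",b[0],b[1].round(1),b[2],b[3].round(1))
for b in blobs(f,np.linalg.inv(f["camera_from_world"]),(400,600,260,460),19): print("top rest",b[0],b[1].round(1),b[2],b[3].round(1))
E
```

```text
time: 5.75
position: [420.4, 87.4, 170.2]
orientation: [0.0, 1.0, -0.031, -0.0]
wrist_force: [0.9, 0.1, -3.7]
grip_width: 27.3
grasp_force: 50.7
[[0.9981, -0.0616, -0.0001, 420.4358], [-0.0616, -0.9981, -0.0007, 87.4263], [-0.0, 0.0007, -1.0, 170.168], [0.0, 0.0, 0.0, 1.0]]
wrist red [520.8 119.8  16. ] 751 [268.9  64.1]
wrist red [448.5 122.8  16. ] 577 [274.5 155.6]
wrist yel [520.5 156.7  16. ] 645 [222.2  67.7]
wrist yel [451.8 159.5  16. ] 505 [231.2 154.4]
wrist blu [520.3 191.5  16. ] 676 [178.4  70.9]
wrist blu [455. 194.  16.] 532 [190.2 153.2]
top red [522.6 118.7  16. ] 43 [323.6 189.2]
top yel [521.2 154.1  16. ] 43 [310.9 189.5]
top yel [454.1 165.8  16. ] 19 [306.1 213.4]
top blu [521.5 189.8  16. ] 35 [298.1 189.1]
top blu [456.4 192.1  16. ] 40 [296.6 212.4]
top rest red [543.9 389.4  19. ] 584 [226.6 179.6]
top rest yel [459.9 405.   19. ] 637 [219.5 209.5]
top rest blu [487.2 323.7  19. ] 577 [249.4 200.3]
```

View pics/w5.png

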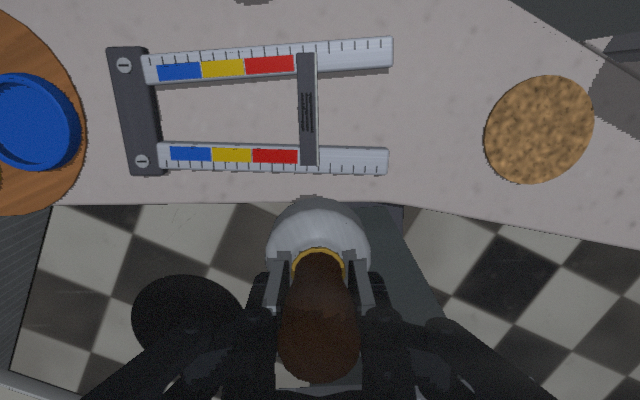

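The wrist picture shows the gauge whole, with the inlays in code at (179..269,64..71) and (190..275,153..156). The held base's outline reaches row 196 and columns 266 to 370. I'll fit the base's offset in the tool.

```bash
python3 - <<'E'
from h import *
f=env.grab_frame("wrist");img=f["img"]
M=f["mount"]
print("row196-ish col318:",img[188:204,318].mean(1).round(), "row255 L:",img[252,258:276].mean(1).round(),"R:",img[252,362:380].mean(1).round())
th=np.linspace(0,2*np.pi,360)
for r in (25.5,27,29):
  for dx in (-6,-3,0,3):
    pts=np.array([proj(f,[dx+r*np.cos(t),r*np.sin(t),z],M) for z in (48.5,24.5) for t in th])
    lo,hi=pts[:360],pts[360:]
    print(r,dx,"top row",pts[:,1].min().round(1),"underside cols",lo[:,0].min().round(1),lo[:,0].max().round(1),"base-top cols",hi[:,0].min().round(1),hi[:,0].max().round(1),"row at widest",hi[hi[:,0].argmin(),1].round(), "basetop toprow",hi[:,1].min().round())
E
```

```text
row196-ish col318: [142. 141. 140. 140. 142. 140. 140. 134.  84.  78.  77.  74.  76.  78.
  80.  78.] row255 L: [ 62.  60.  66.  66.  63.  65.  66.  78.  99. 109. 115. 121. 123. 123.
 125. 125. 124. 123.] R: [121. 119. 123. 121. 117. 111. 106. 104.  83.  57.  60.  61.  58.  56.
  55.  59.  56.  58.]
25.5 -6 top row 202.4 underside cols 275.3 360.8 base-top cols 270.0 366.0 row at widest 260.0 basetop toprow 218.0
25.5 -3 top row 197.4 underside cols 275.1 361.0 base-top cols 269.8 366.2 row at widest 255.0 basetop toprow 212.0
25.5 0 top row 192.4 underside cols 274.9 361.2 base-top cols 269.5 366.5 row at widest 250.0 basetop toprow 206.0
25.5 3 top row 187.3 underside cols 274.7 361.4 base-top cols 269.2 366.7 row at widest 245.0 basetop toprow 201.0
27 -6 top row 199.9 underside cols 272.7 363.4 base-top cols 267.2 368.8 row at widest 260.0 basetop toprow 215.0
27 -3 top row 194.9 underside cols 272.5 363.6 base-top cols 266.9 369.1 row at widest 255.0 basetop toprow 209.0
27 0 top row 189.9 underside cols 272.3 363.8 base-top cols 266.6 369.3 row at widest 250.0 basetop toprow 204.0
27 3 top row 184.8 underside cols 272.1 364.0 base-top cols 266.4 369.6 row at widest 245.0 basetop toprow 198.0
29 -6 top row 196.6 underside cols 269.4 366.7 base-top cols 263.4 372.6 row at widest 260.0 basetop toprow 211.0
29 -3 top row 191.6 underside cols 269.2 367.0 base-top cols 263.1 372.9 row at widest 255.0 basetop toprow 205.0
29 0 top row 186.5 underside cols 268.9 367.2 base-top cols 262.8 373.1 row at widest 250.0 basetop toprow 200.0
29 3 top row 181.3 underside cols 268.7 367.4 base-top cols 262.5 373.4 row at widest 245.0 basetop toprow 194.0
```

```bash
python3 - <<'E'
from h import *
T=np.load("T5.npy");f=env.grab_frame("wrist");W=T@f["mount"]
print("coaster",at(f,(539.5,130),4,W).round(1))
ax=lambda Y:484.75+(Y-123.8)*.0418
P=[ax(-30)+4.3,-30,170.2]; print(P,(T[:3,:3].T@(np.array(P)-T[:3,3])/10).round(2), np.degrees(np.arctan2(T[1,0],T[0,0])))
E
```

```text
coaster [ 454.4 -106.3    4. ]
[482.62116000000003, -30, 170.2] [ 6.93 11.34  0.  ] -3.5310883069228045
```

```bash
python3 -m crank '[{"x":1.4,"y":2.3,"z":0,"wx":0,"wy":0,"wz":0},{"x":1.4,"y":2.3,"z":0,"wx":0,"wy":0,"wz":0},{"x":1.4,"y":2.3,"z":0,"wx":0,"wy":0,"wz":0},{"x":1.4,"y":2.3,"z":0,"wx":0,"wy":0,"wz":0},{"x":1.33,"y":2.14,"z":0,"wx":0,"wy":0,"wz":0},{"x":0,"y":0,"z":3,"wx":0,"wy":0,"wz":-1.1},{"x":0,"y":0,"z":4,"wx":0,"wy":0,"wz":0},{"x":0,"y":0,"z":3,"wx":0,"wy":0,"wz":0},{"x":0,"y":0,"z":1.5,"wx":0,"wy":0,"wz":0},{"x":0,"y":0,"z":0.3,"wx":0,"wy":0,"wz":0},{"x":0,"y":0,"z":0,"wx":0,"wy":0,"wz":0},{"x":0,"y":0,"z":0,"wx":0,"wy":0,"wz":0}]' ; python3 -m crank '[{"x":0,"y":0,"z":0.1,"wx":0,"wy":0,"wz":0},{"x":0,"y":0,"z":0,"wx":0,"wy":0,"wz":0},{"x":0,"y":0,"z":0,"wx":0,"wy":0,"wz":0}]' ; python3 -m crank '[{"x":0,"y":0,"z":0.1,"wx":0,"wy":0,"wz":0},{"x":0,"y":0,"z":0,"wx":0,"wy":0,"wz":0},{"x":0,"y":0,"z":0,"wx":0,"wy":0,"wz":0}]'
```

```text
time: 7.15
position: [483.5, -28.6, 53.2]
orientation: [0.0, 1.0, -0.02, 0.001]
wrist_force: [-0.5, 0.6, -3.9]
grip_width: 26.7
grasp_force: 50.4
time: 7.45
position: [482.9, -28.5, 51.8]
orientation: [0.0, 1.0, -0.02, 0.001]
wrist_force: [-0.5, 0.1, -4.1]
grip_width: 27.0
grasp_force: 50.4
time: 7.75
position: [482.6, -28.4, 50.2]
orientation: [0.0, 1.0, -0.02, -0.0]
wrist_force: [0.2, -0.1, -4.2]
grip_width: 27.0
grasp_force: 50.4
```

```bash
for i in 1; do python3 -m crank '[{"x":0,"y":0,"z":0.1,"wx":0,"wy":0,"wz":0},{"x":0,"y":0,"z":0,"wx":0,"wy":0,"wz":0},{"x":0,"y":0,"z":0,"wx":0,"wy":0,"wz":0}]' ; python3 -m crank '[{"x":0,"y":0,"z":0.05,"wx":0,"wy":0,"wz":0},{"x":0,"y":0,"z":0,"wx":0,"wy":0,"wz":0},{"x":0,"y":0,"z":0,"wx":0,"wy":0,"wz":0}]';done
```

```text
time: 8.05
position: [482.6, -28.4, 49.2]
orientation: [-0.0, 1.0, -0.02, -0.0]
wrist_force: [0.2, -0.4, -3.1]
grip_width: 26.7
grasp_force: 50.8
time: 8.35
position: [482.7, -28.4, 49.1]
orientation: [0.0, 1.0, -0.02, 0.0]
wrist_force: [-1.6, 0.7, 3.3]
grip_width: 26.8
grasp_force: 51.4
```

```bash
python3 - <<'E'
from h import *
T=tool();f=env.grab_frame("wrist");np.save("T6.npy",T);cv2.imwrite("pics/w6.png",cv2.resize(f["img"][80:320,60:400],None,fx=2.35,fy=2.35,interpolation=cv2.INTER_CUBIC))
print(T.round(4).tolist())
E
```

```text
[[0.9992, -0.0401, 0.0003, 482.7312], [-0.0401, -0.9992, -0.0002, -28.3746], [0.0003, 0.0002, -1.0, 49.1422], [0.0, 0.0, 0.0, 1.0]]
```

View pics/w6.png

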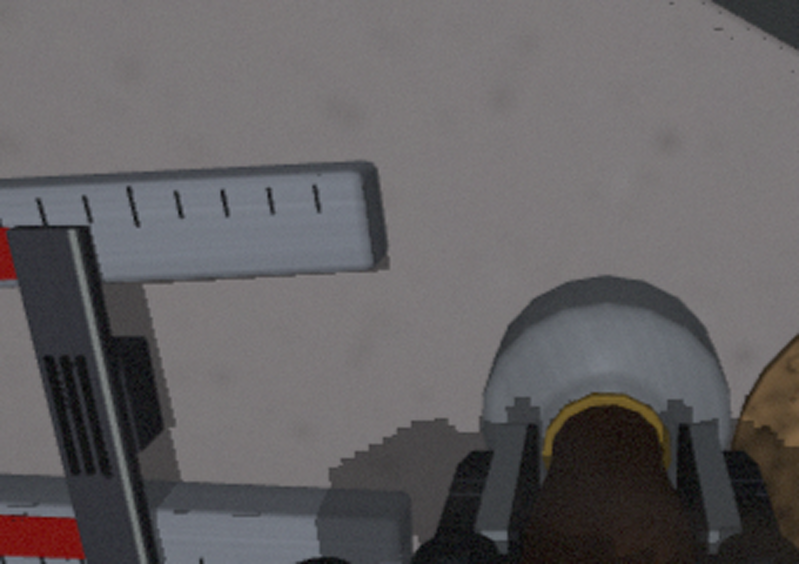

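Crop (2.35x, offset (60,80)): the base stands on the counter with its front-bottom edge at (607,275). The upper bar's inner top edge runs from (378,269) to (105,283). The lower bar's floor edge runs from (330,487) to (170,481), and its top edge is near (400,518).

```bash
python3 - <<'E'
from h import *
T=np.load("T6.npy");f=env.grab_frame("wrist");W=T@f["mount"];Ti=np.linalg.inv(T)
u=lambda p:(p[0]/2.35+60,p[1]/2.35+80)
for n,p,z in [("front",(607,275),0.3),("upA",(375,269),16),("upB",(105,283),16),("loA",(330,487),0),("loB",(170,481),0),("lotop",(330,517),16),("lotop2",(180,512),16)]:
  P=at(f,u(p),z,W);print(n,P.round(1),"tool",(Ti@np.append(P,1))[:2].round(1))
print("floor edge mouth expected in world")
E
```

```text
front [ 5.054e+02 -2.940e+01  3.000e-01] tool [22.6  0.1]
upA [513.9  21.9  16. ] tool [ 29.1 -51.4]
upB [513.   82.7  16. ] tool [  25.8 -112.2]
loA [448.9  46.8   0. ] tool [-36.8 -73.8]
loB [452.5  89.1   0. ] tool [ -35.  -116.2]
lotop [450.2  41.5  16. ] tool [-35.3 -68.5]
lotop2 [453.1  78.4  16. ] tool [ -33.9 -105.5]
floor edge mouth expected in world
```

```bash
python3 -m crank '[{"x":0.1,"y":-0.3,"z":0,"wx":0,"wy":0,"wz":0},{"x":0,"y":-0.7,"z":0,"wx":0,"wy":0,"wz":0},{"x":0,"y":-0.7,"z":0,"wx":0,"wy":0,"wz":0},{"x":0,"y":-0.7,"z":0,"wx":0,"wy":0,"wz":0},{"x":0,"y":-0.7,"z":0,"wx":0,"wy":0,"wz":0},{"x":0,"y":-0.7,"z":0,"wx":0,"wy":0,"wz":0},{"x":0,"y":-0.7,"z":0,"wx":0,"wy":0,"wz":0},{"x":0,"y":-0.7,"z":0,"wx":0,"wy":0,"wz":0},{"x":0,"y":-0.7,"z":0,"wx":0,"wy":0,"wz":0},{"x":0,"y":-0.4,"z":0,"wx":0,"wy":0,"wz":0},{"x":0,"y":0,"z":0,"wx":0,"wy":0,"wz":0},{"x":0,"y":0,"z":0,"wx":0,"wy":0,"wz":0}]' ; python3 -m crank '[{"x":0,"y":-0.3,"z":0,"wx":0,"wy":0,"wz":0},{"x":0,"y":-0.5,"z":0,"wx":0,"wy":0,"wz":0},{"x":0,"y":-0.5,"z":0,"wx":0,"wy":0,"wz":0},{"x":0,"y":-0.5,"z":0,"wx":0,"wy":0,"wz":0},{"x":0,"y":-0.5,"z":0,"wx":0,"wy":0,"wz":0},{"x":0,"y":-0.4,"z":0,"wx":0,"wy":0,"wz":0},{"x":0,"y":-0.3,"z":0,"wx":0,"wy":0,"wz":0},{"x":0,"y":0,"z":0,"wx":0,"wy":0,"wz":0},{"x":0,"y":0,"z":0,"wx":0,"wy":0,"wz":0}]'
```

```text
time: 9.65
position: [486.4, 35.7, 49.1]
orientation: [-0.0, 1.0, -0.019, 0.0]
wrist_force: [0.2, -2.0, 6.5]
grip_width: 26.8
grasp_force: 51.3
time: 10.55
position: [487.5, 64.8, 49.0]
orientation: [0.0, 1.0, -0.02, 0.0]
wrist_force: [-0.1, -3.8, 5.7]
grip_width: 27.1
grasp_force: 51.3
```

```bash
python3 -m crank '[{"x":0,"y":-0.2,"z":0,"wx":0,"wy":0,"wz":0},{"x":0,"y":-0.2,"z":0,"wx":0,"wy":0,"wz":0},{"x":0,"y":-0.2,"z":0,"wx":0,"wy":0,"wz":0},{"x":0,"y":-0.2,"z":0,"wx":0,"wy":0,"wz":0},{"x":0,"y":-0.2,"z":0,"wx":0,"wy":0,"wz":0},{"x":0,"y":-0.2,"z":0,"wx":0,"wy":0,"wz":0},{"x":0,"y":-0.2,"z":0,"wx":0,"wy":0,"wz":0},{"x":0,"y":-0.2,"z":0,"wx":0,"wy":0,"wz":0},{"x":0,"y":0,"z":0,"wx":0,"wy":0,"wz":0}]'; python3 -m crank '[{"x":0,"y":-0.15,"z":0,"wx":0,"wy":0,"wz":0},{"x":0,"y":-0.15,"z":0,"wx":0,"wy":0,"wz":0},{"x":0,"y":-0.15,"z":0,"wx":0,"wy":0,"wz":0},{"x":0,"y":-0.15,"z":0,"wx":0,"wy":0,"wz":0},{"x":0,"y":0,"z":0,"wx":0,"wy":0,"wz":0}]'
```

```text
time: 11.45
position: [488.1, 80.4, 49.0]
orientation: [0.001, 1.0, -0.02, 0.0]
wrist_force: [-0.3, -5.0, 6.2]
grip_width: 26.9
grasp_force: 51.3
time: 11.95
position: [488.4, 86.2, 49.0]
orientation: [0.001, 1.0, -0.02, 0.0]
wrist_force: [0.2, -5.4, 6.3]
grip_width: 26.7
grasp_force: 51.3
```

```bash
for i in 1; do python3 -m crank '[{"x":0,"y":-0.1,"z":0,"wx":0,"wy":0,"wz":0},{"x":0,"y":-0.1,"z":0,"wx":0,"wy":0,"wz":0},{"x":0,"y":-0.1,"z":0,"wx":0,"wy":0,"wz":0},{"x":0,"y":0,"z":0,"wx":0,"wy":0,"wz":0}]'; python3 -m crank '[{"x":0,"y":-0.1,"z":0,"wx":0,"wy":0,"wz":0},{"x":0,"y":-0.1,"z":0,"wx":0,"wy":0,"wz":0},{"x":0,"y":-0.1,"z":0,"wx":0,"wy":0,"wz":0},{"x":0,"y":0,"z":0,"wx":0,"wy":0,"wz":0}]'; done
```

```text
time: 12.35
position: [488.5, 88.8, 49.0]
orientation: [0.001, 1.0, -0.02, 0.0]
wrist_force: [0.1, -5.6, 6.1]
grip_width: 26.8
grasp_force: 51.3
time: 12.75
position: [488.8, 91.7, 49.0]
orientation: [0.001, 1.0, -0.02, 0.0]
wrist_force: [0.3, -5.4, 6.2]
grip_width: 26.9
grasp_force: 51.3
```

```bash
python3 -m crank '[{"x":0,"y":-0.1,"z":0,"wx":0,"wy":0,"wz":0},{"x":0,"y":-0.1,"z":0,"wx":0,"wy":0,"wz":0},{"x":0,"y":-0.1,"z":0,"wx":0,"wy":0,"wz":0},{"x":0,"y":0,"z":0,"wx":0,"wy":0,"wz":0}]'; python3 -m crank '[{"x":0,"y":-0.1,"z":0,"wx":0,"wy":0,"wz":0},{"x":0,"y":-0.1,"z":0,"wx":0,"wy":0,"wz":0},{"x":0,"y":-0.1,"z":0,"wx":0,"wy":0,"wz":0},{"x":0,"y":0,"z":0,"wx":0,"wy":0,"wz":0}]'
```

```text
time: 13.15
position: [488.9, 94.0, 49.0]
orientation: [0.001, 1.0, -0.02, 0.0]
wrist_force: [1.5, -7.9, 6.4]
grip_width: 26.6
grasp_force: 51.4
time: 13.55
position: [489.0, 94.8, 49.0]
orientation: [0.003, 1.0, -0.021, -0.0]
wrist_force: [0.6, -13.0, 9.8]
grip_width: 26.9
grasp_force: 51.7
```

```bash
python3 -m crank '[{"x":0,"y":-0.15,"z":0,"wx":0,"wy":0,"wz":0},{"x":0,"y":-0.15,"z":0,"wx":0,"wy":0,"wz":0},{"x":0,"y":-0.15,"z":0,"wx":0,"wy":0,"wz":0},{"x":0,"y":0,"z":0,"wx":0,"wy":0,"wz":0}]'
```

```text
time: 13.95
position: [489.0, 96.0, 49.2]
orientation: [0.005, 1.0, -0.022, -0.001]
wrist_force: [-0.1, -19.5, 13.1]
grip_width: 27.3
grasp_force: 52.2
```

Contact came at y = 94, and the last step pressed harder than I wanted. I'm easing off to a light push and holding it.

```bash
python3 -m crank '[{"x":0,"y":0.4,"z":0,"wx":0,"wy":0,"wz":0},{"x":0,"y":0,"z":0,"wx":0,"wy":0,"wz":0}]'
```

```text
time: 14.15
position: [489.0, 95.6, 49.0]
orientation: [0.002, 1.0, -0.021, -0.0]
wrist_force: [0.8, -10.9, 8.6]
grip_width: 27.0
grasp_force: 51.7
```

```bash
python3 -m crank '[{"x":0,"y":0.1,"z":0,"wx":0,"wy":0,"wz":0},{"x":0,"y":0,"z":0,"wx":0,"wy":0,"wz":0},{"x":0,"y":0,"z":0,"wx":0,"wy":0,"wz":0},{"x":0,"y":0,"z":0,"wx":0,"wy":0,"wz":0},{"x":0,"y":0,"z":0,"wx":0,"wy":0,"wz":0},{"x":0,"y":0,"z":0,"wx":0,"wy":0,"wz":0},{"x":0,"y":0,"z":0,"wx":0,"wy":0,"wz":0},{"x":0,"y":0,"z":0,"wx":0,"wy":0,"wz":0}]'; python3 - <<'E'
from h import *
T=tool();f=env.grab_frame("wrist");np.save("T7.npy",T);cv2.imwrite("pics/w7.png",cv2.resize(f["img"][60:320,100:420],None,fx=2.3,fy=2.3,interpolation=cv2.INTER_CUBIC))
print(T[:3,3])
E
```

```text
time: 14.95
position: [489.0, 95.6, 49.0]
orientation: [0.002, 1.0, -0.021, -0.0]
wrist_force: [1.7, -10.8, 7.4]
grip_width: 27.1
grasp_force: 51.6
[489.0085108   95.5844026   49.01210688]
```

View pics/w7.png

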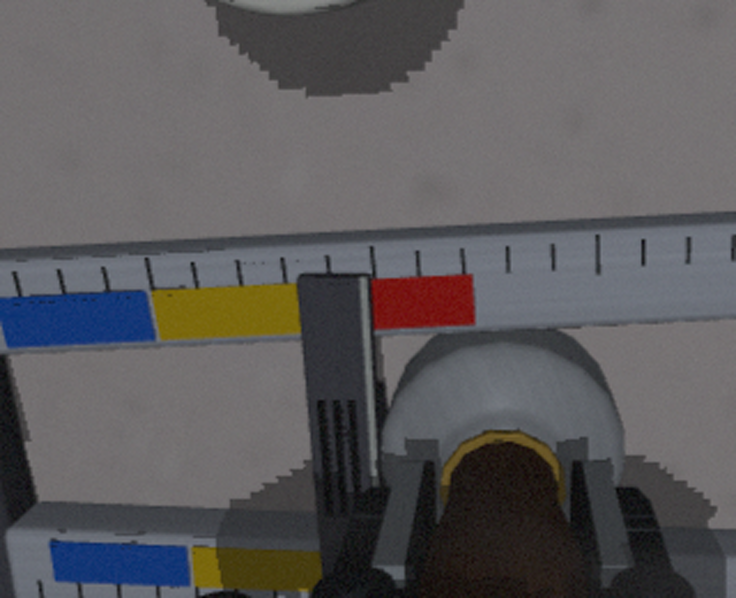

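The cursor's front line is at crop (370,330), inside the red inlay that runs from 300 (hidden under the cursor) to 475. The wedge position (base centre x ≈ -29 mm) also fits the 58 mm base, so it is red. I'm backing out before lifting.

```bash
python3 -m crank '[{"x":0,"y":0.4,"z":0,"wx":0,"wy":0,"wz":0},{"x":0,"y":0.5,"z":0,"wx":0,"wy":0,"wz":0},{"x":0,"y":0.6,"z":0,"wx":0,"wy":0,"wz":0},{"x":0,"y":0.7,"z":0,"wx":0,"wy":0,"wz":0},{"x":0,"y":0.8,"z":0,"wx":0,"wy":0,"wz":0},{"x":0,"y":0.6,"z":0,"wx":0,"wy":0,"wz":0},{"x":0,"y":0.4,"z":0,"wx":0,"wy":0,"wz":0},{"x":0,"y":0,"z":0,"wx":0,"wy":0,"wz":0},{"x":0,"y":0,"z":0,"wx":0,"wy":0,"wz":0}]'
```

```text
time: 15.9
position: [487.7, 60.0, 49.2]
orientation: [-0.001, 1.0, -0.019, 0.001]
wrist_force: [-0.3, 3.1, 4.4]
grip_width: 26.9
grasp_force: 51.7
```

```bash
python3 -m crank '[{"x":0,"y":0,"z":-1,"wx":0,"wy":0,"wz":0},{"x":0,"y":0,"z":-3,"wx":0,"wy":0,"wz":0},{"x":0,"y":0,"z":-4,"wx":0,"wy":0,"wz":0},{"x":0,"y":0,"z":-4,"wx":0,"wy":0,"wz":0},{"x":0,"y":0,"z":0,"wx":0,"wy":0,"wz":0}]'; python3 -m crank '[{"x":-0.2,"y":-2.5,"z":0,"wx":0,"wy":0,"wz":0},{"x":-0.3,"y":-3.8,"z":0,"wx":0,"wy":0,"wz":0},{"x":-0.3,"y":-3.8,"z":0,"wx":0,"wy":0,"wz":0},{"x":-0.3,"y":-3.8,"z":0,"wx":0,"wy":0,"wz":0},{"x":-0.3,"y":-3.8,"z":0,"wx":0,"wy":0,"wz":0},{"x":-0.3,"y":-3.8,"z":0,"wx":0,"wy":0,"wz":0},{"x":-0.3,"y":-3.8,"z":0,"wx":0,"wy":0,"wz":0},{"x":-0.3,"y":-3.8,"z":0,"wx":0,"wy":0,"wz":0},{"x":-0.3,"y":-3.7,"z":0,"wx":0,"wy":0,"wz":0},{"x":0,"y":0,"z":0,"wx":0,"wy":0,"wz":0},{"x":0,"y":0,"z":0,"wx":0,"wy":0,"wz":0},{"x":0,"y":0,"z":0,"wx":0,"wy":0,"wz":0}]'; cat > rest.py <<'E'
from h import *
# red cup outline seen by the wrist camera against the model: outer rim r=41 at z=20, foot r=41 at z=4 (convex hull), centre fitted
from scipy.optimize import least_squares
def red(f,W):
    h=cv2.cvtColor(f["img"],cv2.COLOR_BGR2HSV)
    m=cv2.inRange(h,(0,130,30),(7,255,255))|cv2.inRange(h,(173,130,30),(180,255,255))
    k,l,st,c=cv2.connectedComponentsWithStats(m);i=1+st[1:,4].argmax()
    hull=cv2.convexHull(np.argwhere(l==i)[:,::-1].astype(np.float32))[:,0]
    box=(hull.min(0),hull.max(0))
    th=np.linspace(0,2*np.pi,180)
    def ext(p): 
        q=np.array([proj(f,[p[0]+41*np.cos(t),p[1]+41*np.sin(t),z],W) for z in (4,20) for t in th]);return np.r_[q.min(0)-.5,q.max(0)+.5]
    c0=at(f,c[i],15,W)[:2]
    obs=np.r_[box[0]-.5,box[1]+.5]
    s=least_squares(lambda p:ext(p)-obs,c0)
    return s.x,s.fun,st[i,4],obs
E
python3 - <<'E'
from rest import *
T=tool();f=env.grab_frame("wrist");cv2.imwrite("pics/w8.png",f["img"]);print(T.round(4).tolist())
print(red(f,T@f["mount"]))
g=f["img"].mean(2);print("col318 rows 180-210",g[180:210,318].round())
print("rows 248-256 L",g[246:256,255:280].mean(0).round(),"R",g[246:256,358:382].mean(0).round())
E
```

```text
time: 16.4
position: [489.7, 59.0, 173.4]
orientation: [-0.001, 1.0, -0.02, 0.004]
wrist_force: [0.8, -0.1, -3.2]
grip_width: 27.1
grasp_force: 51.2
time: 17.6
position: [473.8, 385.0, 167.3]
orientation: [0.001, 1.0, -0.02, -0.001]
wrist_force: [-0.0, 0.4, -3.7]
grip_width: 27.0
grasp_force: 51.2
[[0.9992, -0.0409, -0.0021, 473.8012], [-0.041, -0.9992, -0.0028, 384.9598], [-0.0019, 0.0028, -1.0, 167.2831], [0.0, 0.0, 0.0, 1.0]]
(array([543.50138298, 392.08210421]), array([-2.9069017 , -2.18053863,  2.91488628,  2.94668534]), np.int32(8024), array([255.5,  47.5, 354.5, 151.5], dtype=float32))
col318 rows 180-210 [115. 107. 115. 114. 111. 110. 111. 109. 108. 114. 109. 111. 109. 108.
 103.  67.  74.  81.  86.  82.  84.  87.  87.  85.  84.  89.  87.  86.
 102. 117.]
rows 248-256 L [137. 137. 137. 137. 138. 137. 136. 137. 137. 136. 129. 108. 118. 125.
 130. 134. 136. 137. 138. 137. 132. 113. 111. 110. 110.] R [134. 133. 132. 133. 134. 134. 134. 131. 127. 123. 116. 108.  87.  70.
  70.  69.  70.  70.  69.  70.  70.  63.  33.  36.]
```

```bash
python3 -m crank '[{"x":2,"y":-0.3,"z":0,"wx":0,"wy":0,"wz":0},{"x":2.5,"y":-0.3,"z":0,"wx":0,"wy":0,"wz":0},{"x":2,"y":-0.3,"z":0,"wx":0,"wy":0,"wz":0},{"x":0.97,"y":0,"z":0,"wx":0,"wy":0,"wz":0},{"x":0,"y":0,"z":3,"wx":0,"wy":0,"wz":0},{"x":0,"y":0,"z":3,"wx":0,"wy":0,"wz":0},{"x":0,"y":0,"z":1.2,"wx":0,"wy":0,"wz":0},{"x":0,"y":0,"z":0,"wx":0,"wy":0,"wz":0},{"x":0,"y":0,"z":0,"wx":0,"wy":0,"wz":0},{"x":0,"y":0,"z":0,"wx":0,"wy":0,"wz":0}]'; python3 - <<'E'
from rest import *
T=tool();f=env.grab_frame("wrist");cv2.imwrite("pics/w9.png",f["img"]);print(T.round(4).tolist());W=T@f["mount"]
h=cv2.cvtColor(f["img"],cv2.COLOR_BGR2HSV);m=cv2.inRange(h,(0,130,30),(7,255,255))|cv2.inRange(h,(173,130,30),(180,255,255))
k,l,st,c=cv2.connectedComponentsWithStats(m);i=1+st[1:,4].argmax();print(st[i])
for r in range(st[i,1],min(st[i,1]+130,400),10):
    x=np.flatnonzero(l[r]==i);print(r,x.min(),x.max(),len(x),end=" | ")
th=np.linspace(0,2*np.pi,180)
for C in [(543.5,391.6)]:
  for r,z in((41,4),(41,20),(32.5,20)):
    q=np.array([proj(f,[C[0]+r*np.cos(t),C[1]+r*np.sin(t),z],W) for t in th]);print(r,z,q.min(0).round(1),q.max(0).round(1))
g=f["img"];print(g[185:205,318].tolist())
E
```

```text
time: 18.65
position: [550.2, 393.6, 98.7]
orientation: [-0.001, 1.0, -0.02, 0.001]
wrist_force: [0.1, 0.6, -2.8]
grip_width: 26.6
grasp_force: 50.9
[[0.9992, -0.0402, 0.0025, 550.1556], [-0.0402, -0.9992, 0.002, 393.6048], [0.0024, -0.0021, -1.0, 98.7251], [0.0, 0.0, 0.0, 1.0]]
[ 263  163  116   84 4257]
163 312 330 19 | 173 287 354 68 | 183 276 365 90 | 193 269 371 103 | 203 266 375 62 | 213 264 377 40 | 223 264 377 26 | 233 265 376 15 | 243 370 372 3 | Traceback (most recent call last):
  File "<stdin>", line 6, in <module>
    return umr_minimum(a, axis, None, out, keepdims, initial, where)
ValueError: zero-size array to reduction operation minimum which has no identity
```

```bash
python3 -m crank '[{"x":0,"y":0,"z":0,"wx":0,"wy":0,"wz":0},{"x":0,"y":0,"z":0,"wx":0,"wy":0,"wz":0},{"x":0,"y":0,"z":0,"wx":0,"wy":0,"wz":0}]'; cat > chk.py <<'E'
from rest import *
T=tool();f=env.grab_frame("wrist");print(T.round(4).tolist());W=T@f["mount"]
h=cv2.cvtColor(f["img"],cv2.COLOR_BGR2HSV);m=cv2.inRange(h,(0,130,30),(7,255,255))|cv2.inRange(h,(173,130,30),(180,255,255))
k,l,st,c=cv2.connectedComponentsWithStats(m);i=1+st[1:,4].argmax();print("red box",st[i])
g=f["img"].mean(2);x=np.flatnonzero(l[:,318]==i);print("col318 red rows",x.min(),x.max(),len(x), g[x.max()-2:x.max()+6,318].round())
th=np.linspace(0,2*np.pi,180)
C=(543.5,391.6)
for r,z in((41,4),(41,20),(32.5,20)):
    q=np.array([proj(f,[C[0]+r*np.cos(t),C[1]+r*np.sin(t),z],W) for t in th]);print("cup model",r,z,q.min(0).round(1),q.max(0).round(1))
for dx in(-7,-5,-3):
    q=np.array([proj(f,[dx+29*np.cos(t),29*np.sin(t),48.5],f["mount"]) for t in th]);print("base model",dx,q.min(0).round(1),q.max(0).round(1))
E
python3 chk.py
```

```text
time: 19.0
position: [549.4, 392.9, 97.2]
orientation: [-0.0, 1.0, -0.02, 0.0]
wrist_force: [-0.5, 1.4, -3.9]
grip_width: 26.9
grasp_force: 50.9
[[0.9992, -0.0401, 0.0005, 549.3909], [-0.0401, -0.9992, 0.0003, 392.8539], [0.0005, -0.0003, -1.0, 97.161], [0.0, 0.0, 0.0, 1.0]]
red box [ 262  162  116   84 4401]
col318 red rows 162 196 35 [73. 62. 58. 80. 81. 83. 81. 82.]
cup model 41 4 [263.  159.5] [377.6 266.9]
cup model 41 20 [259.4 164.7] [381.4 278. ]
cup model 32.5 20 [272.1 177.7] [368.7 267.4]
base model -7 [269.5 198.3] [366.7 286.7]
base model -5 [269.3 194.9] [366.8 283.9]
base model -3 [269.2 191.6] [367. 281.]
```

```bash
python3 -m crank '[{"x":0,"y":0.15,"z":1,"wx":0,"wy":0,"wz":0},{"x":0,"y":0,"z":1,"wx":0,"wy":0,"wz":0},{"x":0,"y":0,"z":0.3,"wx":0,"wy":0,"wz":0},{"x":0,"y":0,"z":0,"wx":0,"wy":0,"wz":0},{"x":0,"y":0,"z":0,"wx":0,"wy":0,"wz":0},{"x":0,"y":0,"z":0,"wx":0,"wy":0,"wz":0}]'; python3 chk.py
```

```text
time: 19.65
position: [549.4, 391.5, 74.1]
orientation: [-0.0, 1.0, -0.02, 0.0]
wrist_force: [0.4, -0.2, -4.2]
grip_width: 27.1
grasp_force: 51.0
[[0.9992, -0.0401, 0.0005, 549.3889], [-0.0401, -0.9992, 0.0004, 391.5311], [0.0004, -0.0005, -1.0, 74.0523], [0.0, 0.0, 0.0, 1.0]]
red box [ 254  170  127   98 4403]
col318 red rows 170 196 27 [72. 67. 74. 77. 78. 77. 79. 77.]
cup model 41 4 [255.7 167.3] [381.2 283.4]
cup model 41 20 [251.2 173.5] [385.6 296.6]
cup model 32.5 20 [265.2 187.8] [371.6 285.2]
base model -7 [269.5 198.3] [366.7 286.7]
base model -5 [269.3 194.9] [366.8 283.9]
base model -3 [269.2 191.6] [367. 281.]
```

```bash
python3 -m crank '[{"x":0,"y":0,"z":0.4,"wx":0,"wy":0,"wz":0},{"x":0,"y":0,"z":0.4,"wx":0,"wy":0,"wz":0},{"x":0,"y":0,"z":0,"wx":0,"wy":0,"wz":0},{"x":0,"y":0,"z":0,"wx":0,"wy":0,"wz":0}]';  python3 -m crank '[{"x":0,"y":0,"z":0.3,"wx":0,"wy":0,"wz":0},{"x":0,"y":0,"z":0.3,"wx":0,"wy":0,"wz":0},{"x":0,"y":0,"z":0,"wx":0,"wy":0,"wz":0},{"x":0,"y":0,"z":0,"wx":0,"wy":0,"wz":0}]'
```

```text
time: 20.1
position: [549.0, 391.1, 65.4]
orientation: [0.0, 1.0, -0.02, -0.0]
wrist_force: [0.0, -0.0, -4.0]
grip_width: 26.9
grasp_force: 51.0
time: 20.5
position: [549.1, 391.2, 59.6]
orientation: [0.0, 1.0, -0.02, -0.0]
wrist_force: [-0.0, -0.2, -4.7]
grip_width: 27.0
grasp_force: 51.0
```

```bash
python3 -m crank '[{"x":0,"y":0,"z":0.1,"wx":0,"wy":0,"wz":0},{"x":0,"y":0,"z":0,"wx":0,"wy":0,"wz":0},{"x":0,"y":0,"z":0,"wx":0,"wy":0,"wz":0}]';  python3 -m crank '[{"x":0,"y":0,"z":0.07,"wx":0,"wy":0,"wz":0},{"x":0,"y":0,"z":0,"wx":0,"wy":0,"wz":0},{"x":0,"y":0,"z":0,"wx":0,"wy":0,"wz":0}]'
```

```text
time: 20.8
position: [549.2, 391.3, 58.8]
orientation: [-0.0, 1.0, -0.02, 0.0]
wrist_force: [-0.9, -0.2, -3.9]
grip_width: 26.5
grasp_force: 51.0
time: 21.1
position: [549.3, 391.4, 58.3]
orientation: [-0.0, 1.0, -0.02, 0.0]
wrist_force: [-0.2, -0.0, -1.6]
grip_width: 27.2
grasp_force: 51.4
```

Contact with the rest's floor. Opening gently, then rising.

```bash
python3 -m crank '[{"x":0,"y":0,"z":0.03,"wx":0,"wy":0,"wz":0},{"x":0,"y":0,"z":0,"wx":0,"wy":0,"wz":0},{"x":0,"y":0,"z":0,"wx":0,"wy":0,"wz":0}]' ; python3 -m crank '[{"x":0,"y":0,"z":0,"wx":0,"wy":0,"wz":0},{"x":0,"y":0,"z":0,"wx":0,"wy":0,"wz":0},{"x":0,"y":0,"z":0,"wx":0,"wy":0,"wz":0},{"x":0,"y":0,"z":0,"wx":0,"wy":0,"wz":0},{"x":0,"y":0,"z":0,"wx":0,"wy":0,"wz":0}]' 5.5 30; python3 -m crank '[{"x":0,"y":0,"z":-1,"wx":0,"wy":0,"wz":0},{"x":0,"y":0,"z":-2,"wx":0,"wy":0,"wz":0},{"x":0,"y":0,"z":-3,"wx":0,"wy":0,"wz":0},{"x":0,"y":0,"z":-4,"wx":0,"wy":0,"wz":0},{"x":0,"y":0,"z":-4,"wx":0,"wy":0,"wz":0},{"x":0,"y":0,"z":-4,"wx":0,"wy":0,"wz":0},{"x":0,"y":0,"z":0,"wx":0,"wy":0,"wz":0},{"x":0,"y":0,"z":0,"wx":0,"wy":0,"wz":0},{"x":0,"y":0,"z":0,"wx":0,"wy":0,"wz":0},{"x":0,"y":0,"z":0,"wx":0,"wy":0,"wz":0}]'; python3 - <<'E'
from seg import *
T=tool();f=env.grab_frame("wrist");W=T@f["mount"];img=f["img"]
P=(543.5,391.6)
u,v=proj(f,[*P,106],W);print(T[:3,3],"knob predicted px",u,v)
h=cv2.cvtColor(img,cv2.COLOR_BGR2HSV)
m=cv2.inRange(h,(3,80,10),(20,255,110));m[:, :int(u)-60]=0;m[:,int(u)+60:]=0
k,l,st,c=cv2.connectedComponentsWithStats(m);i=1+st[1:,4].argmax();print("brown blob",st[i],c[i],"world at z 95",at(f,c[i],95,W).round(1))
t=env.grab_frame("top");Wt=np.linalg.inv(t["camera_from_world"])
for b in blobs(t,Wt,(400,560,60,260)): print("top",b[0],b[1].round(1),b[2])
E
```

```text
time: 21.4
position: [549.3, 391.4, 58.2]
orientation: [-0.0, 1.0, -0.02, 0.0]
wrist_force: [-1.0, -0.4, 2.0]
grip_width: 26.9
grasp_force: 51.6
time: 21.9
position: [549.3, 391.3, 57.7]
orientation: [-0.0, 1.0, -0.02, 0.0]
wrist_force: [0.4, 0.8, 0.3]
grip_width: 55.0
grasp_force: 0.0
time: 22.9
position: [548.6, 390.6, 236.1]
orientation: [0.001, 1.0, -0.02, -0.001]
wrist_force: [0.6, 1.2, -0.1]
grip_width: 54.9
grasp_force: 0.0
[548.58192323 390.60536341 236.10154215] knob predicted px 316.9366376943745 198.7046092785777
brown blob [ 297  168   40   46 1244] [316.42202572 191.10048232] world at z 95 [546.6 391.9  95. ]
top red [522.1 109.6  16. ] 27
top red [449.2 113.7  16. ] 25
top yel [521.3 154.3  16. ] 42
top yel [453.6 157.6  16. ] 41
top blu [521.5 189.6  16. ] 35
top blu [456.4 192.1  16. ] 40
```

The knob stands where an upright tamper in the red rest should be. The visible red (centred at x ≈ -12 mm) confirms the cursor stayed at about -2 mm. Handing in.

```bash
python3 -c "
from cell import env
print(env.close_job())"
```

```text
the job is handed in; nothing more can be done
None
```

The tamper wedged at red (58 mm base) and now stands upright and released in the red rest; the job is handed in at about 23 s. The cursor stayed at the red mark. One push step reached about 14 N beyond sliding friction, more than the few newtons asked, before I eased it off and held for half a second at an estimated 5–6 N.

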